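Copy the guide angle with a bevel

ROBOT

A 6-joint arm with a two-finger parallel gripper is mounted at the origin on the work surface. World frame = base frame: x ahead of the robot, y to its left, z up, the work surface at z = 0. Lengths are in m, angles in rad, forces in N, time in s.
With the tool pointing down it reaches from about 0.4 to 0.925 m from the base axis. Payload 12.5 kg.
Tool frame: the origin (TCP) lies midway between the tips of the shut fingers; the grasp point (between the pads) lies 19 mm behind it; z points along the fingers, y is the line along which they close (so a half turn about z gives the same grasp; the last joint's range is limited). The gripper opens to 95 mm and grips with 3 to 60 N. Pads are 20 mm wide; open, the fingers measure 119 mm over their backs; the gripper's body (75 mm by 180 mm) begins 59 mm behind the grasp point.
Start: joints at [1.108, 0.491, 1.559, -0, 1.092, -0.106], TCP at [0.218, 0.586, 0.215] pointing down, gripper open.
Joint ranges: [-3.1, 3.1], [-0.84, 2.19], [0.05, 2.79], [-1.13, 4.28], [0.06, 2.93], [-2.69, 2.69]. Speed limits (rad/s): [2.22, 2.22, 2.79, 3.14, 3.14, 3.14].

INTERFACE

Orientations are given as [roll, pitch, yaw] about the fixed x, y, z axes, in that order (R = Rz(yaw) Ry(pitch) Rx(roll)).
In Python, from cell import ctrl gives the robot as it stands.
- The arm moves only by the shell command python3 -m crank 'ROWS' [FORCE]. ROWS is JSON, a list of rows, each an object with "fingers": the finger opening in mm, from 0 to 95.1; "delta_pos": the shift along the tool's x, y, z in mm, a list of three; "rotation": the turn, a rotation vector about the tool's x, y, z in rad, a list of three. A call has 1 to 12 rows; each row is the pose to reach, as a shift and turn from the pose commanded when the call began, along the tool's axes at that moment; what a row does not reach only later rows make up. A row lasts 1/10 s, in which the tool goes at most 50 mm and 8.59 degrees, less where a joint would pass 70% of its speed; a pose out of reach is approached as far as the arm can. A call with a gripper value outside its range is refused whole. The fingers move at their own pace and stop on an object; FORCE is the grip in N (left out, the last holds). Time passes only in rows, so rows that repeat a pose let the fingers close. It gives the time, the measured TCP pose, the force, the opening and the grip force at its end, in the units of the state.
- ctrl.get_state(): the state, without advancing time (a new reading comes with each control period).
- ctrl.read_camera(name): name is "scene" or "side" or "wrist"; returns (picture, depth): 400x640x3 uint8, red, green, blue; 400x640 float32, m along the optical axis (not along the pixel's ray), 0 where there is no reading.
- ctrl.camera_model(name): a dict with "fx", "fy", "cx", "cy" (pixels), "position" and "orientation" of the camera in the world; the wrist camera has in their place "mount" (4x4, takes a point from camera to tool coordinates, whose origin is the TCP and whose axes are the flange's). Camera axes: x right, y down, z forward; pixel columns grow to the right and rows downward; lengths in m; the calibration is good to about 2 mm. A picture is of the moment at which its call begins: read the wrist's pose just before it. camera_model takes no time and is no camera call.
- ctrl.finish_job(): hands the job in; it is judged then, once.
The state is a dict: "time": time; "qpos": joint angles; "joint_velocities": joint speeds; "effort": joint torques, N m; "tcp_pos": TCP position; "tool_rot": TCP orientation; "force": force on the tool from outside, world axes, zero at the start; "torque": the same for the moment, N m; "gripper_width": finger opening in m; "gripper_force": force on a finger pad.
Only numpy, scipy, OpenCV 4.12 (cv2) and the standard library are available. Lean on these libraries where they do the work, as an engineer would, in place of code of your own. Each camera call takes 0.05 s, during which the arm holds its last target. There are 200 camera calls.

TASK

Set the second rack guide of the sampler deck to the same angle as the first, with the bevel. Lay the bevel's stock along the deck's rail, slide it into the corner until the blade lies flush along the fixed guide, and press the bevel's lever flat to lock it. Then move the locked bevel to the swivel guide in the same way, stock along the rail, and slide it up so that its blade turns the swivel guide until the two lie flush right up to the hub; leave the bevel lying there, still locked, and do not disturb the vial rack, jar or screwdriver.

Things in the scene. Friction and masses are not known exactly. Their poses are not given: they have to be found in the camera images.
- rail (a point): sampler deck: fixed white plate, 10 mm thick, with a straight aluminium rail (20 mm wide, top 22 mm above the bench) along its edge near the robot. Point on the rail's inner face, on the plate's top; +y along the rail (which spans y -400 to +340 mm), +x away from the rail over the plate (to x = +140 mm). The deck stands turned a little on the bench; its z axis is up
- fixed_face (a point): fixed guide: immovable aluminium bar 16 mm thick, 27 mm high (top 40 mm above the bench) with a stout bolted bracket behind, square or aslant to the rail. Point on its flat face that looks towards the rail's -y, half-way up, about 14 mm out from the rail; +x along the face away from the rail, y square to the face. The face spans x -6 to +130 mm. Either guide may be the farther along the rail
- swivel_face (a point): swivel guide: slim aluminium bar 100 x 16 x 27 mm (top 40 mm above the bench) on a round hub of radius 8 mm with a dark cap (top 51 mm), no bracket. The hub's axis stands 14 mm out from the rail's inner face. Point on the bar's flat face that looks towards the rail's -y, square off the hub's axis and 8 mm from it, half-way up; +x along the face away from the hub
- swivel_tip (a point): free end of the swivel guide's bar, on its centre line, half-way up; 100 mm from the hub's axis
- swivel (a joint): angle of the swivel guide, rad: 0 square to the rail, growing as its free end turns towards the rail's -y (range -0.6 to 1.0). It turns more easily than the bevel's blade (0.04 N m) and stays where it is put. At the start it leans to -y by more than the fixed guide ever does
- bevel_grip (a point): bevel, a loose 0.5 kg tool lying flat: centre of its wooden grip block, 26 mm wide (x), 55 mm long (y), spanning 16 to 58 mm above the bevel's underside; this point is 40 mm above it. z up. The block stands on the black stock, a straight bar along y, and can be held from above by its two x sides, clear of the rail
- bevel_pivot (a point): pivot of the bevel's blade, 105 mm from the grip in +y, 5 mm above the underside; same axes as the grip. The stock is 28 mm wide (x), 16 mm high, from 140 mm behind the pivot to its rounded end 11 mm past it. On the deck the bevel's +y goes along the rail's +y and its -x side against the rail; the pivot is then 14 mm out from the rail's inner face
- blade_tip (a point): free end of the steel blade (24 mm wide, 6 mm thick, 2 mm above the bevel's underside), on its centre line 115 mm from the pivot; its +y runs from pivot to tip. Round the pivot it ends in a disc of radius 12 mm, so a guide's face that lies flush on it passes 12 mm from the pivot. Pushed along the rail, the bevel takes up to about 10 N while a guide turns the blade, and stops hard once flush
- blade (a joint): angle of the blade, rad: 0 when it points straight on along the stock (+y of the bevel), 1.57 when square to the stock on its +x side (range 0 to 2.6). A stiff friction joint (0.15 N m): it stays where it is put, but gives way to a shove. The blade is smooth (friction 0.25): slid against a guide's face it slips along it and is turned until flush. At the start it reads 0.9 to 1.1
- lever_tip (a point): near the free end of the steel lock lever (14 mm wide, 50 mm long) above the bevel's pivot, leaning back over the stock. At the start it slopes up by 0.65 rad and this point is 55 mm above the bevel's underside and 68 mm ahead (+y) of the grip's centre; flat, 26 mm above the underside and 55 mm ahead. It is pressed down from above
- lever (a joint): lock lever, rad: 0 raised (unlocked), 0.65 flat (locked). Its axis is straight above the pivot, 22 mm above the bevel's underside; flat, its top lies 28 mm above the underside. It takes 0.1 N m (3 to 4 N at 30 mm from the axis) and stays where it is left; smooth (friction 0.25)
- rack_mid (a point): bystander: aluminium vial rack with vials, 70 x 140 mm, 60 mm high; centre of its block
- bottle_mid (a point): bystander: brown glass jar, 64 mm across, 130 mm high; its centre
- driver_grip (a point): bystander: screwdriver lying on the bench; its handle

How it is judged:
On the way, in this order (a step that is already met when the one before it is completed fails the run):
1. with the lever still up, the stock lies along the rail and the blade flush along the fixed guide (value of joint lever below 0.3 rad and angle between the y axis of bevel_pivot and the y axis of rail, either way round below 0.045 rad and angle between the y axis of blade_tip and the x axis of fixed_face, either way round below 0.045 rad and y of bevel_pivot in the frame of fixed_face between -0.017 and 0 m and x of bevel_pivot in the frame of rail below 0.03 m and z of bevel_pivot in the frame of rail below 0.012 m), for 0.2 s.
2. the lever is pressed flat with the blade still along the fixed guide (value of joint lever above 0.58 rad and y of bevel_pivot in the frame of fixed_face above -0.025 m and angle between the y axis of blade_tip and the x axis of fixed_face, either way round below 0.055 rad), for 0.2 s.
3. the locked bevel lies with its stock along the rail and its blade flush along the swivel guide (value of joint lever above 0.58 rad and angle between the y axis of bevel_pivot and the y axis of rail, either way round below 0.05 rad and angle between the y axis of blade_tip and the x axis of swivel_face, either way round below 0.05 rad and y of bevel_pivot in the frame of swivel_face between -0.018 and 0 m), for 0.2 s.
At the end, for the whole second after the job is handed in: the swivel guide is parallel to the fixed guide within 0.05 rad; the bevel lies flat and still, lever flat (above 0.58 rad), stock along the rail (within 0.06 rad, pivot within 30 mm of it), blade along the swivel guide (within 0.06 rad, pivot within 22 mm of its face) (angle between the x axis of swivel_face and the x axis of fixed_face, either way round below 0.05 rad and value of joint lever above 0.58 rad and angle between the y axis of blade_tip and the x axis of swivel_face, either way round below 0.06 rad and angle between the y axis of bevel_pivot and the y axis of rail, either way round below 0.06 rad and y of bevel_pivot in the frame of swivel_face between -0.022 and 0 m and x of bevel_pivot in the frame of rail below 0.03 m and z of bevel_pivot in the frame of rail below 0.012 m and angle between bevel_pivot's own z axis and vertical below 0.06 rad and velocity of joint swivel between -0.05 and 0.05 rad/s); the robot touches nothing.
It fails at once if the vial rack is moved by more than 30 mm (distance of rack_mid from where it was at the start of the episode above 0.03 m).
It fails at once if the jar is moved by more than 30 mm (distance of bottle_mid from where it was at the start of the episode above 0.03 m).
It fails at once if the screwdriver is moved by more than 30 mm (distance of driver_grip from where it was at the start of the episode above 0.03 m).
It also fails if it takes over 67 s, if anything falls off the work surface, if the arm or the gripper's body presses on something with over 40 N, if the wrist force passes 120 N, or if a joint passes its speed limit or range.

## Working session

There is one attempt and no reset: what is moved stays moved. The work goes in short steps, Python scripts to look and compute and a shell command to move; the robot and the scene stay as the last step left them, time stands still between calls to the robot, and variables do not carry over. Pictures are saved under pics/ and viewed, at most 10 in all, crops included, and the job is handed in when it is done.

```bash
ls; mkdir -p pics; cat > h.py <<'E'
import numpy as np,cv2
from cell import ctrl
from scipy.spatial.transform import Rotation as R
E
python3 - <<'E'
from h import *
print(ctrl.get_state())
for n in("scene","side"):
    m=ctrl.camera_model(n);print(n,m)
    p,d=ctrl.read_camera(n);np.savez(f"pics/{n}0.npz",p=p,d=d);cv2.imwrite(f"pics/{n}0.png",p[:,:,::-1])
print(ctrl.camera_model("wrist"))
E
```

```text
pics
{'time': 0.0, 'qpos': array([ 1.10839855e+00,  4.91571954e-01,  1.55945935e+00, -3.07732429e-05,
        1.09169686e+00, -1.05576694e-01]), 'joint_velocities': array([ 1.00278798e-04, -1.29752987e-04, -1.66691916e-03,  6.92005761e-04,
       -1.98103713e-04, -6.03539544e-05]), 'effort': array([-8.68092211e-04, -6.12651229e+01, -2.58197790e+01,  6.93564001e-02,
        4.81620943e-02, -5.22923324e-05]), 'tcp_pos': array([0.21817132, 0.58541906, 0.21405064]), 'tool_rot': array([-3.14046059e+00, -9.25203334e-05,  2.78478572e+00]), 'force': array([ 0.26869681, -0.41008397, -0.42592451]), 'torque': array([-0.01876605, -0.00671061, -0.01241457]), 'gripper_force': 0.0, 'gripper_width': 0.09482990514841479}
scene {'fx': 471.21340678686306, 'fy': 471.21340678686306, 'cx': 333.27050178350277, 'cy': 200.61013504059986, 'position': array([1.03487393, 0.71100296, 0.86745644]), 'orientation': array([-2.3099405 , -0.02085551,  2.57198276])}
side {'fx': 504.096206349568, 'fy': 504.096206349568, 'cx': 319.2997571409447, 'cy': 202.07826836746725, 'position': array([-0.10183449, -0.68543964,  0.75830084]), 'orientation': array([-2.22132836e+00,  1.61119251e-03, -7.83149313e-01])}
{'fx': 302.2276288933049, 'fy': 302.2276288933049, 'cx': 313.85930776614254, 'cy': 196.4428601028948, 'mount': array([[-4.73548670e-04, -9.70072780e-01, -2.42813873e-01,
         6.79857264e-02],
       [ 9.99999503e-01, -6.72390072e-04,  7.36032375e-04,
        -3.24746759e-04],
       [-8.77270610e-04, -2.42813404e-01,  9.70072617e-01,
        -1.69345827e-01],
       [ 0.00000000e+00,  0.00000000e+00,  0.00000000e+00,
         1.00000000e+00]])}
```

View pics/scene0.png

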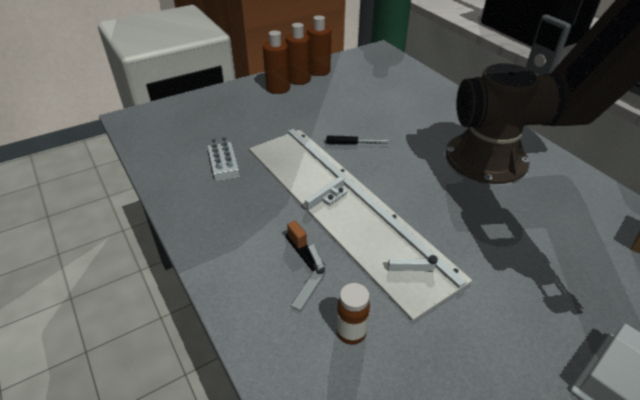

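View pics/side0.png

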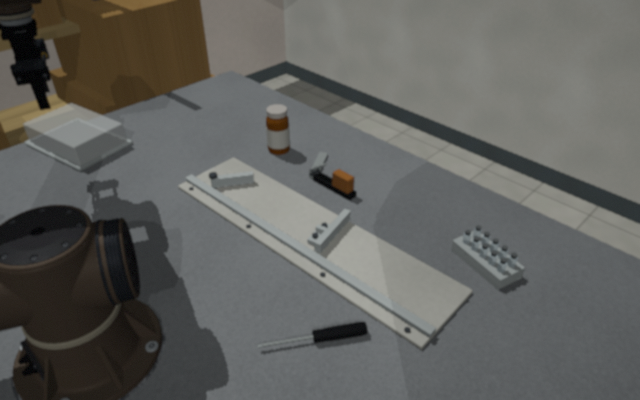

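The scene view shows the deck with the rail from (295,132) to (465,280), the fixed guide at (325,190), and the swivel guide (410,265) with its hub at (433,260). The bevel has its grip at (297,234), pivot about (320,267) and blade tip about (298,303); the jar is at (352,312), the rack at (222,158) and the driver at (355,140). The side view agrees: grip (343,181), hub (213,176), fixed guide (330,228).

```bash
cat >> h.py <<'E'
def model(n,st=None):
    m=ctrl.camera_model(n)
    if n=="wrist":
        Rt=R.from_euler('xyz',st['tool_rot']).as_matrix();M=np.array(m['mount'])
        return m,Rt@M[:3,:3],np.array(st['tcp_pos'])+Rt@M[:3,3]
    return m,R.from_euler('xyz',m['orientation']).as_matrix(),np.array(m['position'])
def ray(M,uv):
    m,Rc,c=M;uv=np.atleast_2d(uv).astype(float)
    d=np.c_[(uv[:,0]-m['cx'])/m['fx'],(uv[:,1]-m['cy'])/m['fy'],np.ones(len(uv))]@Rc.T
    return c,d
def onz(M,uv,z):
    c,d=ray(M,uv);return c+d*((z-c[2])/d[:,2])[:,None]
def cloud(M,D):
    v,u=np.mgrid[:400,:640];c,d=ray(M,np.c_[u.ravel(),v.ravel()])
    return (c+d*D.reshape(-1,1)).reshape(400,640,3)
def tri(M1,a,M2,b):
    c1,d1=ray(M1,a);c2,d2=ray(M2,b);d1,d2=d1[0],d2[0]
    t=np.linalg.lstsq(np.c_[d1,-d2],c2-c1,rcond=None)[0]
    p,q=c1+t[0]*d1,c2+t[1]*d2;return (p+q)/2,np.linalg.norm(p-q)
E
python3 - <<'E'
from h import *
np.set_printoptions(precision=4,suppress=True)
O={}
for n in("scene","side"):
    z=np.load(f"pics/{n}0.npz");M=model(n);C=cloud(M,z['d']);p=z['p'].astype(int)
    hsv=cv2.cvtColor(z['p'],cv2.COLOR_RGB2HSV)
    pts={'scene':dict(railA=(295,132),railB=(465,280),hub=(433,260),swtip=(390,265),fix=(308,203),fixin=(343,181),pivot=(320,267),blade=(298,303),jar=(355,292),rack=(222,158),drv=(343,140),bench=(200,250),plate=(330,230)),
    'side':dict(railA=(430,333),railB=(190,178),hub=(213,176),swtip=(252,181),fix=(345,216),pivot=(318,170),jar=(277,112),rack=(488,255),drv=(340,332),bench=(420,200),plate=(390,260))}[n]
    for k,(u,v) in pts.items(): print(n,k,C[v,u])
    om=(hsv[:,:,0]<18)&(hsv[:,:,1]>120)&(hsv[:,:,2]>70)&(C[:,:,2]>.015)&(C[:,:,2]<.085)&(abs(C[:,:,1])<.6)&(C[:,:,0]>.5)&(C[:,:,0]<1)
    q=C[om];print(n,'orange',om.sum(),q.min(0),q.max(0),np.argwhere(om).mean(0)[::-1])
    t=q[q[:,2]>np.percentile(q[:,2],90)-.01];print(' top',len(t),t.mean(0))
    r=cv2.minAreaRect((q[:,:2]*1000).astype(np.float32));print(r)
    bk=(p.max(2)<45)&(C[:,:,2]<.03)&(np.linalg.norm(C[:,:,:2]-q.mean(0)[:2],axis=2)<.17)
    b=C[bk];print('black',len(b),cv2.minAreaRect((b[:,:2]*1000).astype(np.float32)),b[:,2].mean())
E
```

```text
scene railA [ 0.4507 -0.3923  0.0238]
scene railB [0.3992 0.3133 0.0093]
scene hub [0.4529 0.2534 0.0527]
scene swtip [0.5333 0.2015 0.0328]
scene fix [ 0.5881 -0.0766  0.0337]
scene fixin [ 0.458  -0.1075  0.0298]
scene pivot [0.6701 0.1175 0.026 ]
scene blade [0.7557 0.1655 0.0075]
scene jar [0.69   0.2784 0.1295]
scene rack [ 0.7011 -0.3784  0.0284]
scene drv [ 0.3386 -0.2869  0.0163]
scene bench [ 0.8797 -0.0984  0.0009]
scene plate [0.5794 0.0176 0.0108]
scene orange 227 [ 0.6597 -0.0156  0.021 ] [0.7012 0.3133 0.0817] [298.4449 233.5374]
 top 171 [0.6723 0.017  0.0578]
((679.1153564453125, 149.26593017578125), (329.1256408691406, 25.162601470947266), 86.68461608886719)
black 323 ((670.9327392578125, 39.79302978515625), (25.708215713500977, 165.2733154296875), 1.0686733722686768) 0.014681464894252103
side railA [ 0.4473 -0.4146  0.0209]
side railB [0.4171 0.3099 0.0214]
side hub [0.4411 0.2359 0.0517]
side swtip [0.5246 0.1905 0.0178]
side fix [ 0.5685 -0.0932  0.0391]
side pivot [0.674  0.1004 0.0238]
side jar [0.6826 0.2655 0.1293]
side rack [ 0.6926 -0.3862  0.0306]
side drv [ 0.333  -0.2998  0.023 ]
side bench [ 0.7832 -0.1506  0.0008]
side plate [ 0.5542 -0.2382  0.0096]
side orange 318 [ 0.6531 -0.0225  0.0233] [0.679  0.2638 0.0833] [341.9245 179.6258]
 top 163 [0.6644 0.0094 0.0562]
((666.7037353515625, 120.68274688720703), (286.3420104980469, 25.837594985961914), 89.71631622314453)
black 331 ((665.9340209960938, 40.42279815673828), (30.033220291137695, 141.01763916015625), 0.9902954697608948) 0.012902902012069317
```

```bash
cat >> h.py <<'E'
def plan(pos=None,yaw=None,dw=None):
    s=ctrl.get_state();Rt=R.from_euler('xyz',s['tool_rot'])
    d=np.array(dw) if dw is not None else np.array(pos)-s['tcp_pos']
    T=R.from_euler('xyz',[np.pi,0,s['tool_rot'][2] if yaw is None else yaw])
    print('t',round(s['time'],2),'delta_mm',np.round(Rt.inv().apply(d)*1000,1),'rotvec',np.round((Rt.inv()*T).as_rotvec(),4))
def snap(n,f):
    s=ctrl.get_state();p,d=ctrl.read_camera(n);M=model(n,s);np.savez(f"pics/{f}.npz",p=p,d=d,Rc=M[1],c=M[2]);cv2.imwrite(f"pics/{f}.png",p[:,:,::-1]);return p,d,M
E
python3 -c "
from h import *
plan((.6,.02,.30),np.pi/2)"
```

```text
t 0.1 delta_mm [-555.3 -396.6  -85.6] rotvec [-9.000e-04  5.000e-04  1.214e+00]
```

```bash
r='{"fingers":95,"delta_pos":[-555,-397,-86],"rotation":[0,0,1.214]}'
python3 -m crank '[{"fingers":95,"delta_pos":[-45,-32,-50],"rotation":[0,0,0.12]},{"fingers":95,"delta_pos":[-90,-65,-86],"rotation":[0,0,0.24]},{"fingers":95,"delta_pos":[-130,-93,-86],"rotation":[0,0,0.36]},{"fingers":95,"delta_pos":[-170,-122,-86],"rotation":[0,0,0.48]},{"fingers":95,"delta_pos":[-210,-150,-86],"rotation":[0,0,0.6]},{"fingers":95,"delta_pos":[-250,-179,-86],"rotation":[0,0,0.72]},{"fingers":95,"delta_pos":[-290,-207,-86],"rotation":[0,0,0.84]},{"fingers":95,"delta_pos":[-330,-236,-86],"rotation":[0,0,0.96]},{"fingers":95,"delta_pos":[-370,-265,-86],"rotation":[0,0,1.08]},{"fingers":95,"delta_pos":[-410,-293,-86],"rotation":[0,0,1.214]},{"fingers":95,"delta_pos":[-450,-322,-86],"rotation":[0,0,1.214]},{"fingers":95,"delta_pos":[-490,-350,-86],"rotation":[0,0,1.214]}]'
python3 -m crank '[{"fingers":95,"delta_pos":[0,40,0],"rotation":[0,0,0]},{"fingers":95,"delta_pos":[0,80,0],"rotation":[0,0,0]},{"fingers":95,"delta_pos":[0,80,0],"rotation":[0,0,0]},{"fingers":95,"delta_pos":[0,80,0],"rotation":[0,0,0]}]'
python3 -c "
from h import *
snap('wrist','w1');print(ctrl.get_state()['tcp_pos'],ctrl.get_state()['tool_rot'],ctrl.get_state()['time'])"
```

```text
time: 1.3
tcp_pos: [0.5409, 0.1066, 0.3005]
tool_rot: [-3.141, -0.0, 1.57]
force: [0.7, 1.0, -0.1]
gripper_width: 0.095
gripper_force: 0.0
time: 1.7
tcp_pos: [0.6202, 0.1084, 0.2995]
tool_rot: [-3.14, 0.0, 1.57]
force: [-0.4, -0.8, -0.7]
gripper_width: 0.0954
gripper_force: 0.0
[0.61960682 0.10863845 0.29998424] [-3.14014571e+00 -2.65471867e-05  1.57089500e+00] 1.75
```

View pics/w1.png

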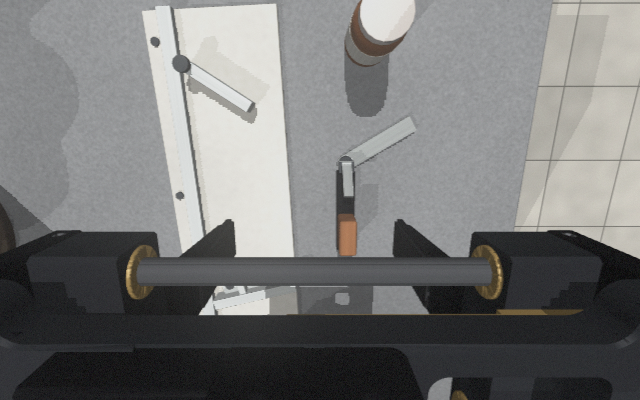

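The wrist view shows the bevel grip at (347,235), lever at (347,178), blade (350-412,122-160), swivel hub at (181,63), rail (160-205,10-255), and the fixed guide mostly hidden behind the gripper (240,297). I'll take a second wrist view farther to -y.

```bash

python3 -m crank '[{"fingers":95,"delta_pos":[-45,-10,0],"rotation":[0,0,0]},{"fingers":95,"delta_pos":[-90,-20,0],"rotation":[0,0,0]},{"fingers":95,"delta_pos":[-135,-20,0],"rotation":[0,0,0]},{"fingers":95,"delta_pos":[-180,-20,0],"rotation":[0,0,0]},{"fingers":95,"delta_pos":[-210,-20,0],"rotation":[0,0,0]},{"fingers":95,"delta_pos":[-210,-20,0],"rotation":[0,0,0]},{"fingers":95,"delta_pos":[-210,-20,0],"rotation":[0,0,0]}]'
python3 -c "
from h import *
snap('wrist','w2');print(ctrl.get_state()['tcp_pos'],ctrl.get_state()['tool_rot'],ctrl.get_state()['time'])"
```

```text
time: 2.45
tcp_pos: [0.5994, -0.1012, 0.301]
tool_rot: [3.141, -0.0, 1.57]
force: [0.6, 0.9, 0.8]
gripper_width: 0.0954
gripper_force: 0.0
[ 0.59961374 -0.10047024  0.30098006] [ 3.14129931e+00 -3.09000971e-04  1.57107223e+00] 2.5
```

View pics/w2.png

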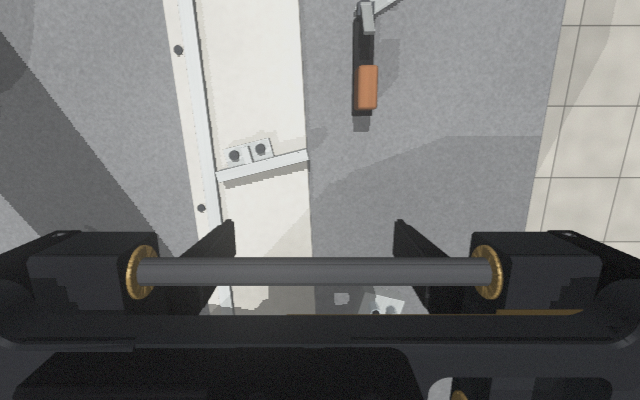

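The second view shows the fixed guide with its -y edge from (217,180) to (308,160), its bracket behind, the rail inner edge (188,0)-(215,180), and the grip at (367,87).

```bash
cat > meas.py <<'E'
from h import *
np.set_printoptions(precision=4,suppress=True)
def line(q):
    vx,vy,x,y=cv2.fitLine((q*1000).astype(np.float32),cv2.DIST_HUBER,0,.01,.01).ravel();return np.array([x,y])/1000,np.array([vx,vy])
for f in("w1","w2"):
    z=np.load(f"pics/{f}.npz");m=ctrl.camera_model("wrist");M=(m,z['Rc'],z['c']);C=cloud(M,z['d']);p=z['p'].astype(int)
    hsv=cv2.cvtColor(z['p'],cv2.COLOR_RGB2HSV);X,Y,Z=C[:,:,0],C[:,:,1],C[:,:,2]
    v,u=np.mgrid[:400,:640];ok=(v<(225))
    if f=="w1": ok|=(v<256)&(u>260)&(u<380)
    org=(hsv[:,:,0]<16)&(hsv[:,:,1]>90)&(u>300)&(u<390)&ok&(Y<.1)
    t=org&(Z>.048);uv=np.argwhere(t)[:,::-1].astype(np.float32)
    w=onz(M,uv,np.median(Z[t]));r=cv2.minAreaRect((w[:,:2]*1000).astype(np.float32))
    print(f,'grip top z',np.median(Z[t]),t.sum(),'rect',r,'uv',uv.mean(0))
    bk=(p.max(2)<50)&ok&(Z>.008)&(Z<.025)&(abs(X-.67)<.05)
    if f=='w1': print(' stock',cv2.minAreaRect((onz(M,np.argwhere(bk)[:,::-1],.016)[:,:2]*1000).astype(np.float32)),np.median(Z[bk]))
    # rail: per-row edge of height >16mm
    E=[];
    for row in range(0,225,3):
        s=np.where((Z[row]>.016)&(Z[row]<.028)&(X[row]<.52)&(X[row]>.37)&(p[row].min(1)>90))[0]
        if 4<len(s)<40: E.append((s.max()+.5,row,s.min()-.5))
    E=np.array(E);
    a=onz(M,E[:,:2],.022)[:,:2];b=onz(M,E[:,[2,1]],.022)[:,:2]
    P,D=line(a);D*=np.sign(D[1]);P2,_=line(b);res=(a-P)@[D[1],-D[0]]
    print(' rail inner P',P,'D',D,'yaw',np.arctan2(-D[0],D[1]),'rms',np.sqrt(np.median(res**2)),len(E),'width',(P-P2)@[D[1],-D[0]])
    x0=P
    Xr=((C[:,:,:2]-x0)@np.array([D[1],-D[0]]));Yr=(C[:,:,:2]-x0)@D
    g=ok&(Z>.034)&(Z<.045)&(Xr>.0 )&(Xr<.135)&(X<.62)
    uv=np.argwhere(g)[:,::-1];w=onz(M,uv,.040)[:,:2];r=cv2.minAreaRect((w*1000).astype(np.float32))
    print(' guide z',np.median(Z[g]),g.sum(),'rect',r)
    print('  corners world',cv2.boxPoints(r).tolist())
    if f=='w1':
        h=ok&(Z>.047)&(Z<.056)&(X<.5)&(p.max(2)<90);w=onz(M,np.argwhere(h)[:,::-1],.051);print(' hub',h.sum(),w.mean(0),np.median(Z[h]),w.max(0)-w.min(0))
        l=ok&(Z>.02)&(Z<.06)&(abs(X-.67)<.03)&(Y>.05)&(Y<.16)&(p.min(2)>80);q=C[l];print(' lever',l.sum(),q[q[:,2].argsort()[-8:]].mean(0),q[q[:,1].argsort()[-8:]].mean(0))
        b=ok&(Z>.003)&(Z<.014)&(X>.66)&(X<.8)&(Y>.08)&(Y<.22)&(p.min(2)>110)&(p.max(2)-p.min(2)<40);print(' blade',cv2.minAreaRect((C[b][:,:2]*1000).astype(np.float32)))
E
python3 meas.py
```

```text
w1 grip top z 0.056905418031981736 612 rect ((668.423583984375, 11.999576568603516), (24.64986228942871, 55.92226028442383), 1.1028943061828613) uv [347.2712 237.1944]
 stock ((673.3084106445312, 53.31591796875), (2.203855037689209, 4.530813694000244), 44.736934661865234) 0.015298756294357174
 rail inner P [0.4381 0.178 ] D [-0.0454  0.999 ] yaw 0.04542525 rms 0.0004502333726166412 73 width 0.021683024
 guide z 0.039288992627978636 885 rect ((488.94464111328125, 221.77291870117188), (18.14837646484375, 101.49717712402344), 55.95828628540039)
  corners world [[441.8131103515625, 242.6626434326172], [525.916748046875, 185.8448944091797], [536.076171875, 200.88319396972656], [451.9725341796875, 257.700927734375]]
 hub 18 [0.4546 0.2436 0.051 ] 0.04838166934662111 [0.0116 0.0155 0.    ]
 lever 408 [0.6672 0.0754 0.0585] [0.6649 0.1189 0.0244]
 blade ((717.691650390625, 141.72921752929688), (114.65802001953125, 31.876136779785156), 32.1914176940918)
w2 grip top z 0.05707154518699026 834 rect ((668.120361328125, 9.360891342163086), (25.071903228759766, 52.717037200927734), 0.5553486943244934) uv [367.0276  86.3897]
 rail inner P [ 0.4469 -0.0154] D [-0.047   0.9989] yaw 0.047060207 rms 0.0004669805963550815 75 width 0.021437043
 guide z 0.0390866611657813 1151 rect ((519.1905517578125, -84.1068115234375), (131.9796142578125, 39.858680725097656), 14.15638256072998)
  corners world [[450.3306579589844, -80.9217758178711], [460.0788269042969, -119.57001495361328], [588.0504150390625, -87.2918472290039], [578.30224609375, -48.64360809326172]]
```

```bash
python3 -m crank '[{"fingers":95,"delta_pos":[40,25,0],"rotation":[0,0,-0.015]},{"fingers":95,"delta_pos":[75,45,30],"rotation":[0,0,-0.015]},{"fingers":95,"delta_pos":[105,65,65],"rotation":[0,0,-0.015]},{"fingers":95,"delta_pos":[111,69,105],"rotation":[0,0,-0.015]},{"fingers":95,"delta_pos":[111,69,150],"rotation":[0,0,-0.015]},{"fingers":95,"delta_pos":[111,69,190],"rotation":[0,0,-0.015]},{"fingers":95,"delta_pos":[111,69,190],"rotation":[0,0,-0.015]},{"fingers":95,"delta_pos":[111,69,190],"rotation":[0,0,-0.015]}]' 50
python3 -c "
from h import *
plan((.6683,.011,.023),np.pi/2+.015)
print(ctrl.get_state()['tool_rot'])"
```

```text
time: 3.3
tcp_pos: [0.6693, 0.0107, 0.1116]
tool_rot: [3.142, -0.0, 1.587]
force: [1.1, -0.6, 1.2]
gripper_width: 0.0952
gripper_force: 0.0
t 3.3 delta_mm [ 0.3 -1.  88.6] rotvec [ 0.0001 -0.0001  0.0013]
[ 3.14152994e+00 -1.47017004e-04  1.58714581e+00]
```

```bash
python3 -m crank '[{"fingers":95,"delta_pos":[0,-1,40],"rotation":[0,0,0]},{"fingers":95,"delta_pos":[0,-1,75],"rotation":[0,0,0]},{"fingers":95,"delta_pos":[0,-1,88],"rotation":[0,0,0]},{"fingers":95,"delta_pos":[0,-1,88],"rotation":[0,0,0]},{"fingers":20,"delta_pos":[0,-1,88],"rotation":[0,0,0]},{"fingers":20,"delta_pos":[0,-1,88],"rotation":[0,0,0]},{"fingers":20,"delta_pos":[0,-1,88],"rotation":[0,0,0]},{"fingers":20,"delta_pos":[0,-1,88],"rotation":[0,0,0]},{"fingers":20,"delta_pos":[0,-1,88],"rotation":[0,0,0]},{"fingers":20,"delta_pos":[0,-1,88],"rotation":[0,0,0]}]' 50
```

```text
time: 4.3
tcp_pos: [0.6682, 0.0096, 0.0228]
tool_rot: [3.141, -0.0, 1.586]
force: [0.0, 0.0, -0.4]
gripper_width: 0.0524
gripper_force: 0.0
```

```bash
python3 -m crank '[{"fingers":15,"delta_pos":[0,0,0],"rotation":[0,0,0]},{"fingers":15,"delta_pos":[0,0,0],"rotation":[0,0,0]},{"fingers":15,"delta_pos":[0,0,0],"rotation":[0,0,0]},{"fingers":15,"delta_pos":[0,0,0],"rotation":[0,0,0]},{"fingers":15,"delta_pos":[0,0,0],"rotation":[0,0,0]},{"fingers":15,"delta_pos":[0,0,0],"rotation":[0,0,0]}]' 50
```

```text
time: 4.9
tcp_pos: [0.6683, 0.0095, 0.0226]
tool_rot: [3.141, -0.0, 1.586]
force: [1.6, -0.6, -2.1]
gripper_width: 0.0259
gripper_force: 50.0
```

```bash
python3 -m crank '[{"fingers":15,"delta_pos":[0,0,-25],"rotation":[0,0,0]},{"fingers":15,"delta_pos":[0,0,-55],"rotation":[0,0,0]},{"fingers":15,"delta_pos":[-10,-10,-80],"rotation":[0,0,0]},{"fingers":15,"delta_pos":[-40,-30,-85],"rotation":[0,0,0]},{"fingers":15,"delta_pos":[-75,-52,-85],"rotation":[0,0,-0.01]},{"fingers":15,"delta_pos":[-110,-74,-85],"rotation":[0,0,-0.02]},{"fingers":15,"delta_pos":[-145,-96,-85],"rotation":[0,0,-0.031]},{"fingers":15,"delta_pos":[-180,-118,-85],"rotation":[0,0,-0.031]},{"fingers":15,"delta_pos":[-215,-140,-85],"rotation":[0,0,-0.031]},{"fingers":15,"delta_pos":[-250,-162,-85],"rotation":[0,0,-0.031]},{"fingers":15,"delta_pos":[-280,-180,-85],"rotation":[0,0,-0.031]},{"fingers":15,"delta_pos":[-301,-190,-85],"rotation":[0,0,-0.031]}]' 50
python3 -m crank '[{"fingers":15,"delta_pos":[0,0,0],"rotation":[0,0,0]},{"fingers":15,"delta_pos":[0,0,0],"rotation":[0,0,0]}]'
python3 -c "
from h import *
s=ctrl.get_state();print(s['tcp_pos'],s['tool_rot'],s['time'])
snap('wrist','w3')
plan((.483,-.294,.033),np.pi/2+.046)"
```

```text
time: 6.1
tcp_pos: [0.4807, -0.2958, 0.1071]
tool_rot: [-3.14, -0.001, 1.616]
force: [0.3, 1.6, -6.4]
gripper_width: 0.026
gripper_force: 50.0
time: 6.3
tcp_pos: [0.4821, -0.2942, 0.1071]
tool_rot: [-3.141, -0.001, 1.616]
force: [0.1, 0.6, -6.1]
gripper_width: 0.026
gripper_force: 50.0
[ 0.48212303 -0.29423745  0.10709716] [-3.14065576e+00 -1.01940346e-03  1.61553873e+00] 6.3
t 6.35 delta_mm [-0.4  0.6 74.2] rotvec [-0.0008 -0.0009 -0.0002]
```

View pics/w3.png

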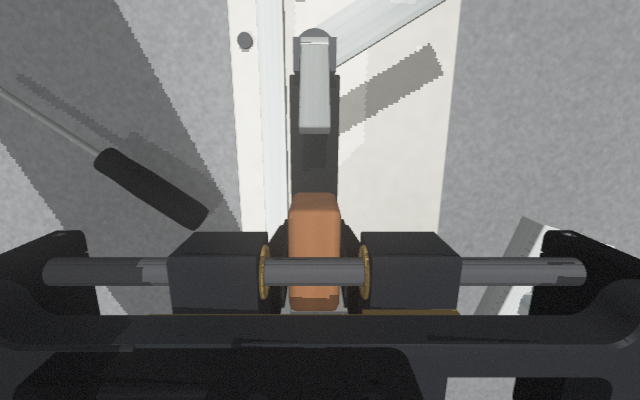

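The wrist view shows the bevel held square with its stock at (315,120), just outside the rail inner edge (285), and the blade well to the right. I'll lower it now.

```bash
python3 -m crank '[{"fingers":15,"delta_pos":[0,1,25],"rotation":[0,0,0]},{"fingers":15,"delta_pos":[0,1,50],"rotation":[0,0,0]},{"fingers":15,"delta_pos":[0,1,65],"rotation":[0,0,0]},{"fingers":15,"delta_pos":[0,1,70],"rotation":[0,0,0]},{"fingers":15,"delta_pos":[0,1,73],"rotation":[0,0,0]},{"fingers":15,"delta_pos":[0,1,73],"rotation":[0,0,0]}]' 50
```

```text
time: 6.95
tcp_pos: [0.4841, -0.2939, 0.0349]
tool_rot: [3.141, 0.0, 1.617]
force: [-0.0, -0.2, -5.6]
gripper_width: 0.026
gripper_force: 50.0
```

```bash
python3 -m crank '[{"fingers":15,"delta_pos":[0,0,1],"rotation":[0,0,0]},{"fingers":15,"delta_pos":[0,0,2],"rotation":[0,0,0]},{"fingers":15,"delta_pos":[0,0,2],"rotation":[0,0,0]}]' 50
python3 -m crank '[{"fingers":15,"delta_pos":[0,-4,0],"rotation":[0,0,0]},{"fingers":15,"delta_pos":[0,-7,0],"rotation":[0,0,0]},{"fingers":15,"delta_pos":[0,-9,0],"rotation":[0,0,0]},{"fingers":15,"delta_pos":[0,-9,0],"rotation":[0,0,0]}]' 50
```

```text
time: 7.25
tcp_pos: [0.4838, -0.2943, 0.0329]
tool_rot: [3.141, 0.0, 1.617]
force: [0.9, -1.6, -7.2]
gripper_width: 0.0259
gripper_force: 50.0
time: 7.65
tcp_pos: [0.4744, -0.2947, 0.0328]
tool_rot: [-3.142, -0.0, 1.617]
force: [-1.4, -0.4, -3.7]
gripper_width: 0.0256
gripper_force: 50.0
```

```bash
for i in 1 2; do python3 -m crank '[{"fingers":15,"delta_pos":[0,-1,0],"rotation":[0,0,0]},{"fingers":15,"delta_pos":[0,-1,0],"rotation":[0,0,0]}]' 50; done
```

```text
time: 7.85
tcp_pos: [0.4738, -0.2948, 0.0327]
tool_rot: [3.141, 0.0, 1.617]
force: [0.5, -0.1, -3.2]
gripper_width: 0.0256
gripper_force: 50.0
time: 8.05
tcp_pos: [0.4729, -0.2948, 0.0327]
tool_rot: [3.141, 0.0, 1.617]
force: [0.8, -0.3, -3.6]
gripper_width: 0.0256
gripper_force: 50.0
```

```bash
for i in 1 2; do python3 -m crank '[{"fingers":15,"delta_pos":[0,-1,0],"rotation":[0,0,0]},{"fingers":15,"delta_pos":[0,-1,0],"rotation":[0,0,0]}]' 50; done
```

```text
time: 8.25
tcp_pos: [0.4727, -0.2948, 0.0327]
tool_rot: [3.14, 0.001, 1.617]
force: [7.4, 2.1, -4.9]
gripper_width: 0.026
gripper_force: 50.0
time: 8.45
tcp_pos: [0.4726, -0.2948, 0.0328]
tool_rot: [3.138, 0.001, 1.617]
force: [13.5, 5.1, -6.7]
gripper_width: 0.0264
gripper_force: 50.0
```

```bash
python3 -m crank '[{"fingers":15,"delta_pos":[8,1,0],"rotation":[0,0,0]},{"fingers":15,"delta_pos":[18,1,0],"rotation":[0,0,0]},{"fingers":15,"delta_pos":[28,1,0],"rotation":[0,0,0]},{"fingers":15,"delta_pos":[36,1,0],"rotation":[0,0,0]},{"fingers":15,"delta_pos":[42,1,0],"rotation":[0,0,0]},{"fingers":15,"delta_pos":[48,1,0],"rotation":[0,0,0]},{"fingers":15,"delta_pos":[52,1,0],"rotation":[0,0,0]},{"fingers":15,"delta_pos":[52,1,0],"rotation":[0,0,0]}]' 50
```

```text
time: 9.25
tcp_pos: [0.4703, -0.2429, 0.033]
tool_rot: [3.139, 0.002, 1.617]
force: [5.6, 0.5, -3.2]
gripper_width: 0.0252
gripper_force: 50.0
```

```bash
for i in 1 2 3; do python3 -m crank '[{"fingers":15,"delta_pos":[1.5,0,0],"rotation":[0,0,0]},{"fingers":15,"delta_pos":[3,0,0],"rotation":[0,0,0]},{"fingers":15,"delta_pos":[3,0,0],"rotation":[0,0,0]}]' 50 | egrep 'tcp|force|rot'; done
```

```text
tcp_pos: [0.4702, -0.2405, 0.033]
tool_rot: [3.139, 0.002, 1.617]
force: [4.1, -1.8, -3.4]
gripper_force: 50.0
tcp_pos: [0.4701, -0.2375, 0.033]
tool_rot: [3.139, 0.002, 1.617]
force: [4.6, -2.4, -2.3]
gripper_force: 50.0
tcp_pos: [0.47, -0.2354, 0.0332]
tool_rot: [3.139, 0.003, 1.617]
force: [1.4, -10.2, -1.5]
gripper_force: 50.0
```

```bash
for i in 1 2; do python3 -m crank '[{"fingers":15,"delta_pos":[1,0,0],"rotation":[0,0,0]},{"fingers":15,"delta_pos":[1,0,0],"rotation":[0,0,0]}]' 50 | egrep 'tcp|force|rot'; done
python3 -c "
from h import *
snap('wrist','w4')
"
```

```text
tcp_pos: [0.4701, -0.2353, 0.0334]
tool_rot: [3.138, 0.005, 1.618]
force: [-0.1, -16.0, -1.4]
gripper_force: 50.0
tcp_pos: [0.4703, -0.2351, 0.0336]
tool_rot: [3.137, 0.006, 1.618]
force: [-2.0, -21.2, -0.7]
gripper_force: 50.0
```

View pics/w4.png

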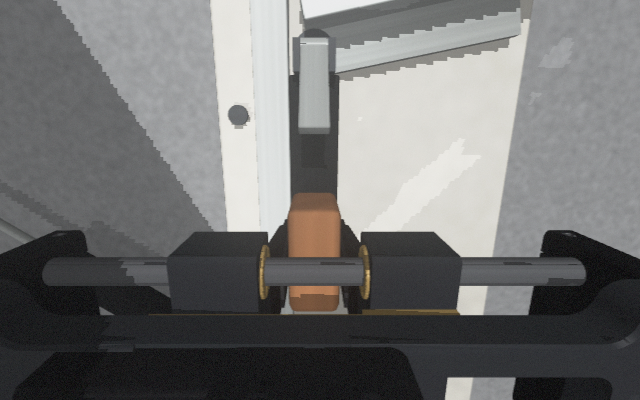

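The view shows the blade lying flush along the fixed guide, with its lower edge from (340,75) to (520,38), and the stock along the rail. Next I'll relax, release and press the lever.

```bash
python3 -m crank '[{"fingers":15,"delta_pos":[-1.5,-1,0],"rotation":[0,0,0]},{"fingers":15,"delta_pos":[-1.5,-1,0],"rotation":[0,0,0]},{"fingers":15,"delta_pos":[-1.5,-1,0],"rotation":[0,0,0]}]' 50
python3 -m crank '[{"fingers":70,"delta_pos":[0,0,0],"rotation":[0,0,0]},{"fingers":70,"delta_pos":[0,0,0],"rotation":[0,0,0]},{"fingers":70,"delta_pos":[0,0,0],"rotation":[0,0,0]},{"fingers":70,"delta_pos":[0,0,0],"rotation":[0,0,0]},{"fingers":70,"delta_pos":[0,0,-30],"rotation":[0,0,0]},{"fingers":0,"delta_pos":[0,0,-60],"rotation":[0,0,0]},{"fingers":0,"delta_pos":[30,0,-75],"rotation":[0,0,0]},{"fingers":0,"delta_pos":[60,0,-75],"rotation":[0,0,0]},{"fingers":0,"delta_pos":[69,0,-75],"rotation":[0,0,0]},{"fingers":0,"delta_pos":[69,0,-75],"rotation":[0,0,0]},{"fingers":0,"delta_pos":[69,0,-75],"rotation":[0,0,0]},{"fingers":0,"delta_pos":[69,0,-75],"rotation":[0,0,0]}]'
```

```text
time: 10.9
tcp_pos: [0.4699, -0.2354, 0.0334]
tool_rot: [3.137, 0.004, 1.617]
force: [5.7, -8.9, -2.3]
gripper_width: 0.0261
gripper_force: 50.0
time: 12.1
tcp_pos: [0.4648, -0.1653, 0.1073]
tool_rot: [-3.141, -0.0, 1.616]
force: [0.6, 0.6, 0.8]
gripper_width: 0.0155
gripper_force: 0.0
```

```bash
python3 -m crank '[{"fingers":0,"delta_pos":[0,2.2,20],"rotation":[0,0,0]},{"fingers":0,"delta_pos":[0,2.2,35],"rotation":[0,0,0]},{"fingers":0,"delta_pos":[0,2.2,42],"rotation":[0,0,0]},{"fingers":0,"delta_pos":[0,2.2,49],"rotation":[0,0,0]},{"fingers":0,"delta_pos":[0,2.2,56],"rotation":[0,0,0]},{"fingers":0,"delta_pos":[0,2.2,62],"rotation":[0,0,0]},{"fingers":0,"delta_pos":[0,2.2,66],"rotation":[0,0,0]},{"fingers":0,"delta_pos":[0,2.2,68],"rotation":[0,0,0]},{"fingers":0,"delta_pos":[0,2.2,68],"rotation":[0,0,0]}]'
```

```text
time: 13.0
tcp_pos: [0.4668, -0.1642, 0.0394]
tool_rot: [-3.141, -0.0, 1.617]
force: [-0.4, -1.1, -0.5]
gripper_width: 0.0006
gripper_force: 0.0
```

```bash
for i in 1 2; do python3 -m crank '[{"fingers":0,"delta_pos":[0,0,1],"rotation":[0,0,0]},{"fingers":0,"delta_pos":[0,0,2],"rotation":[0,0,0]},{"fingers":0,"delta_pos":[0,0,2],"rotation":[0,0,0]}]' | egrep 'tcp|force'; done
```

```text
tcp_pos: [0.4669, -0.1643, 0.038]
force: [-1.5, 0.2, 7.3]
gripper_force: 3.7
tcp_pos: [0.4671, -0.1644, 0.0374]
force: [-6.1, 1.8, 29.4]
gripper_force: 15.0
```

Hard stop at z = 38 mm, as expected for a flat lever. I'll raise the arm and look.

```bash
python3 -m crank '[{"fingers":0,"delta_pos":[0,0,-30],"rotation":[0,0,0]},{"fingers":80,"delta_pos":[0,0,-70],"rotation":[0,0,0]},{"fingers":80,"delta_pos":[-35,0,-105],"rotation":[0,0,0]},{"fingers":80,"delta_pos":[-70,0,-125],"rotation":[0,0,0]},{"fingers":80,"delta_pos":[-71,0,-125],"rotation":[0,0,0]},{"fingers":80,"delta_pos":[-71,0,-125],"rotation":[0,0,0]}]'
python3 - <<'E'
from h import *
s=ctrl.get_state();snap('wrist','w5');print(s['tcp_pos'],s['tool_rot'],s['time'])
E
```

```text
time: 14.2
tcp_pos: [0.4698, -0.2355, 0.1606]
tool_rot: [3.141, -0.0, 1.615]
force: [0.7, 0.4, 0.5]
gripper_width: 0.035
gripper_force: 0.0
[ 0.46978786 -0.23550043  0.16061555] [ 3.14135583e+00 -8.67409704e-05  1.61540182e+00] 14.2
```

View pics/w5.png

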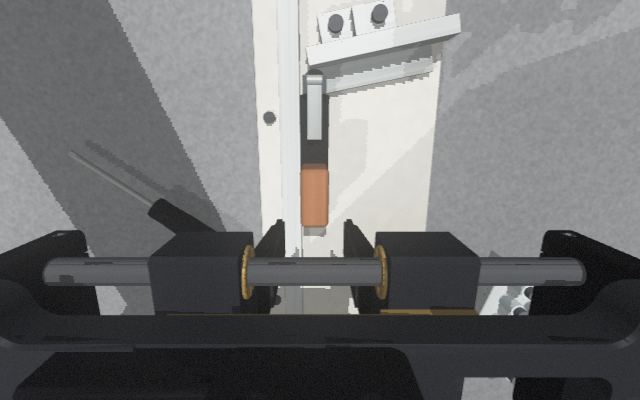

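The view shows the lever flat (315,105) and the blade's upper edge parallel to and against the fixed guide's face; the grip is at (314,195). I'll regrip.

```bash
python3 -m crank '[{"fingers":80,"delta_pos":[0,0,20],"rotation":[0,0,0]},{"fingers":80,"delta_pos":[0,0,35],"rotation":[0,0,0]},{"fingers":80,"delta_pos":[0,0,50],"rotation":[0,0,0]},{"fingers":80,"delta_pos":[0,0,60],"rotation":[0,0,0]},{"fingers":80,"delta_pos":[0,0,60],"rotation":[0,0,0]},{"fingers":70,"delta_pos":[0,0,90],"rotation":[0,0,0]},{"fingers":15,"delta_pos":[0,0,120],"rotation":[0,0,0]},{"fingers":15,"delta_pos":[0,0,127],"rotation":[0,0,0]},{"fingers":15,"delta_pos":[0,0,127],"rotation":[0,0,0]},{"fingers":15,"delta_pos":[0,0,127],"rotation":[0,0,0]},{"fingers":15,"delta_pos":[0,0,127],"rotation":[0,0,0]},{"fingers":15,"delta_pos":[0,0,127],"rotation":[0,0,0]}]' 50
python3 -m crank '[{"fingers":15,"delta_pos":[0,0,0],"rotation":[0,0,0]},{"fingers":15,"delta_pos":[0,0,0],"rotation":[0,0,0]},{"fingers":15,"delta_pos":[0,0,0],"rotation":[0,0,0]},{"fingers":15,"delta_pos":[0,0,0],"rotation":[0,0,0]}]' 50
```

```text
time: 15.45
tcp_pos: [0.4706, -0.2355, 0.0346]
tool_rot: [3.14, 0.001, 1.617]
force: [0.1, 0.0, 0.2]
gripper_width: 0.0291
gripper_force: 0.0
time: 15.85
tcp_pos: [0.4704, -0.2354, 0.0344]
tool_rot: [3.141, 0.001, 1.617]
force: [-1.8, 0.7, 7.9]
gripper_width: 0.0258
gripper_force: 50.0
```

```bash
python3 -m crank '[{"fingers":15,"delta_pos":[-3,1,0],"rotation":[0,0,0]},{"fingers":15,"delta_pos":[-6,4,-5],"rotation":[0,0,0]},{"fingers":15,"delta_pos":[-8,8,-30],"rotation":[0,0,0]},{"fingers":15,"delta_pos":[-8,8,-60],"rotation":[0,0,0]},{"fingers":15,"delta_pos":[0,8,-75],"rotation":[0,0,0]},{"fingers":15,"delta_pos":[35,8,-75],"rotation":[0,0,0]},{"fingers":15,"delta_pos":[75,8,-75],"rotation":[0,0,0]},{"fingers":15,"delta_pos":[115,8,-75],"rotation":[0,0,0]},{"fingers":15,"delta_pos":[155,8,-75],"rotation":[0,0,0]},{"fingers":15,"delta_pos":[195,8,-75],"rotation":[0,0,0]},{"fingers":15,"delta_pos":[230,8,-75],"rotation":[0,0,0]},{"fingers":15,"delta_pos":[249,8,-75],"rotation":[0,0,0]}]' 50
python3 -m crank '[{"fingers":15,"delta_pos":[0,0,0],"rotation":[0,0,0]},{"fingers":15,"delta_pos":[0,0,30],"rotation":[0,0,0]},{"fingers":15,"delta_pos":[0,0,55],"rotation":[0,0,0]},{"fingers":15,"delta_pos":[0,0,68],"rotation":[0,0,0]},{"fingers":15,"delta_pos":[0,0,73],"rotation":[0,0,0]},{"fingers":15,"delta_pos":[0,0,75],"rotation":[0,0,0]},{"fingers":15,"delta_pos":[0,0,75],"rotation":[0,0,0]}]' 50
python3 - <<'E'
from h import *
s=ctrl.get_state();snap('wrist','w6');p=np.array(s['tcp_pos'][:2])-[.4602,-.01475];print(s['tcp_pos'],s['tool_rot'],'s,xr',p@[-.0462,.9989],p@[.9989,.0462])
E
```

```text
time: 17.05
tcp_pos: [0.4655, 0.0165, 0.1084]
tool_rot: [-3.14, -0.0, 1.619]
force: [-0.6, -1.4, -6.2]
gripper_width: 0.0257
gripper_force: 50.0
time: 17.75
tcp_pos: [0.4662, 0.0135, 0.0343]
tool_rot: [-3.141, -0.0, 1.617]
force: [-4.5, 0.2, 2.0]
gripper_width: 0.026
gripper_force: 50.0
[0.46622471 0.01351592 0.03434677] [-3.14105852e+00 -6.54877229e-05  1.61659037e+00] s,xr 0.027956484998785433 0.007323969549620056
```

View pics/w6.png

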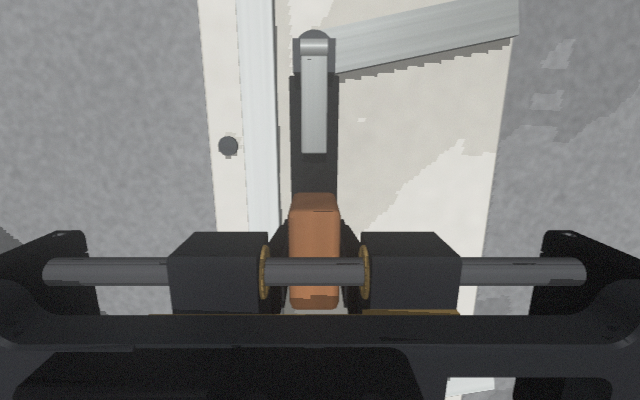

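The bevel lies on the deck 7 mm off the rail, with the lever flat and the blade clear. I'll push it to the rail now.

```bash
python3 -m crank '[{"fingers":15,"delta_pos":[0,-3,0],"rotation":[0,0,0]},{"fingers":15,"delta_pos":[0,-6,0],"rotation":[0,0,0]},{"fingers":15,"delta_pos":[0,-8,0],"rotation":[0,0,0]},{"fingers":15,"delta_pos":[0,-8,0],"rotation":[0,0,0]}]' 50 | egrep 'tcp|force'
for i in 1 2; do python3 -m crank '[{"fingers":15,"delta_pos":[0,-0.7,0],"rotation":[0,0,0]},{"fingers":15,"delta_pos":[0,-0.7,0],"rotation":[0,0,0]}]' 50| egrep 'tcp|rot|force'; done
```

```text
tcp_pos: [0.4602, 0.0132, 0.0344]
force: [5.0, -1.1, 5.8]
gripper_force: 50.0
tcp_pos: [0.4598, 0.0132, 0.0344]
tool_rot: [3.137, 0.0, 1.616]
force: [5.7, 0.9, 4.6]
gripper_force: 50.0
tcp_pos: [0.4592, 0.0132, 0.0344]
tool_rot: [3.137, 0.001, 1.616]
force: [5.4, -0.2, 5.2]
gripper_force: 50.0
```

```bash
for i in 1 2; do python3 -m crank '[{"fingers":15,"delta_pos":[0,-0.8,0],"rotation":[0,0,0]},{"fingers":15,"delta_pos":[0,-0.8,0],"rotation":[0,0,0]}]' 50| egrep 'tcp|rot|force'; done
```

```text
tcp_pos: [0.4583, 0.0131, 0.0344]
tool_rot: [3.137, 0.001, 1.616]
force: [6.0, 0.2, 5.2]
gripper_force: 50.0
tcp_pos: [0.458, 0.0131, 0.0344]
tool_rot: [3.136, 0.001, 1.616]
force: [8.2, 1.0, 3.9]
gripper_force: 50.0
```

```bash
python3 -m crank '[{"fingers":15,"delta_pos":[6,0,0],"rotation":[0,0,0]},{"fingers":15,"delta_pos":[14,0,0],"rotation":[0,0,0]},{"fingers":15,"delta_pos":[22,0,0],"rotation":[0,0,0]},{"fingers":15,"delta_pos":[30,0,0],"rotation":[0,0,0]},{"fingers":15,"delta_pos":[38,0,0],"rotation":[0,0,0]},{"fingers":15,"delta_pos":[46,0,0],"rotation":[0,0,0]},{"fingers":15,"delta_pos":[54,0,0],"rotation":[0,0,0]},{"fingers":15,"delta_pos":[62,0,0],"rotation":[0,0,0]},{"fingers":15,"delta_pos":[70,0,0],"rotation":[0,0,0]},{"fingers":15,"delta_pos":[77,0,0],"rotation":[0,0,0]},{"fingers":15,"delta_pos":[82,0,0],"rotation":[0,0,0]},{"fingers":15,"delta_pos":[82,0,0],"rotation":[0,0,0]}]' 50
python3 -m crank '[{"fingers":15,"delta_pos":[4,0,0],"rotation":[0,0,0]},{"fingers":15,"delta_pos":[8,0,0],"rotation":[0,0,0]},{"fingers":15,"delta_pos":[12,0,0],"rotation":[0,0,0]},{"fingers":15,"delta_pos":[15,0,0],"rotation":[0,0,0]},{"fingers":15,"delta_pos":[18,0,0],"rotation":[0,0,0]},{"fingers":15,"delta_pos":[18,0,0],"rotation":[0,0,0]}]' 50
```

```text
time: 20.2
tcp_pos: [0.454, 0.0955, 0.0344]
tool_rot: [3.136, 0.0, 1.617]
force: [7.0, 2.5, 4.3]
gripper_width: 0.0254
gripper_force: 50.0
time: 20.8
tcp_pos: [0.4532, 0.1131, 0.0344]
tool_rot: [3.137, 0.0, 1.617]
force: [6.4, -4.7, 3.8]
gripper_width: 0.0254
gripper_force: 50.0
```

```bash
for i in 1 2 3 4; do python3 -m crank '[{"fingers":15,"delta_pos":[1,0,0],"rotation":[0,0,0]},{"fingers":15,"delta_pos":[2,0,0],"rotation":[0,0,0]},{"fingers":15,"delta_pos":[2,0,0],"rotation":[0,0,0]}]' 50| egrep 'tcp|rot|force: \['; done
```

```text
tcp_pos: [0.4531, 0.1148, 0.0344]
tool_rot: [3.137, 0.0, 1.617]
force: [7.2, -7.8, 4.2]
tcp_pos: [0.453, 0.1168, 0.0344]
tool_rot: [3.137, 0.0, 1.617]
force: [6.1, -7.5, 5.3]
tcp_pos: [0.4529, 0.1187, 0.0344]
tool_rot: [3.137, 0.0, 1.617]
force: [5.4, -7.8, 4.8]
tcp_pos: [0.4528, 0.1207, 0.0344]
tool_rot: [3.137, 0.0, 1.617]
force: [6.6, -7.6, 4.7]
```

```bash
for i in 1 2 3 4; do python3 -m crank '[{"fingers":15,"delta_pos":[1,0,0],"rotation":[0,0,0]},{"fingers":15,"delta_pos":[1,0,0],"rotation":[0,0,0]}]' 50| egrep 'tcp|rot|force: \['; done
```

```text
tcp_pos: [0.4527, 0.1217, 0.0344]
tool_rot: [3.137, 0.0, 1.617]
force: [6.7, -8.5, 4.6]
tcp_pos: [0.4527, 0.1227, 0.0344]
tool_rot: [3.137, 0.0, 1.617]
force: [6.2, -7.8, 5.2]
tcp_pos: [0.4527, 0.1237, 0.0344]
tool_rot: [3.137, 0.0, 1.617]
force: [6.8, -7.6, 4.6]
tcp_pos: [0.4526, 0.1244, 0.0344]
tool_rot: [3.137, 0.001, 1.617]
force: [7.3, -14.5, 5.9]
```

```bash
python3 -m crank '[{"fingers":15,"delta_pos":[0.7,0,0],"rotation":[0,0,0]},{"fingers":15,"delta_pos":[0.7,0,0],"rotation":[0,0,0]},{"fingers":15,"delta_pos":[0.7,0,0],"rotation":[0,0,0]}]' 50| egrep 'tcp|rot|force: \['
python3 -m crank '[{"fingers":15,"delta_pos":[-1.2,0,0],"rotation":[0,0,0]},{"fingers":15,"delta_pos":[-1.2,0,0],"rotation":[0,0,0]},{"fingers":80,"delta_pos":[-1.2,0,0],"rotation":[0,0,0]},{"fingers":80,"delta_pos":[-1.2,0,0],"rotation":[0,0,0]},{"fingers":80,"delta_pos":[-1.2,0,0],"rotation":[0,0,0]},{"fingers":80,"delta_pos":[-1.2,0,0],"rotation":[0,0,0]},{"fingers":80,"delta_pos":[-1.2,0,0],"rotation":[0,0,0]},{"fingers":80,"delta_pos":[-1.2,0,-20],"rotation":[0,0,0]},{"fingers":80,"delta_pos":[-1.2,0,-60],"rotation":[0,0,0]},{"fingers":80,"delta_pos":[-20,0,-105],"rotation":[0,0,0]},{"fingers":80,"delta_pos":[-40,0,-150],"rotation":[0,0,0]},{"fingers":80,"delta_pos":[-40,0,-180],"rotation":[0,0,0]}]' 50
python3 -m crank '[{"fingers":80,"delta_pos":[0,0,0],"rotation":[0,0,0]},{"fingers":80,"delta_pos":[0,0,0],"rotation":[0,0,0]},{"fingers":80,"delta_pos":[0,0,0],"rotation":[0,0,0]}]' | grep tcp
python3 - <<'E'
from h import *
s=ctrl.get_state();p,d,M=snap('wrist','w7');C=cloud(M,d)
q=C[:,:,:2]-[.4602,-.01475];S=q@[-.0462,.9989];X=q@[.9989,.0462];Z=C[:,:,2];v=np.mgrid[:400,:640][0]
g=(v<220)&(Z>.034)&(Z<.045)&(X>.02)&(X<.12)&(S>.19)&(S<.32)
r=cv2.minAreaRect(np.argwhere(g)[:,::-1].astype(np.float32));w=onz(M,np.argwhere(g)[:,::-1],.04)[:,:2]
print('guide',g.sum(),cv2.minAreaRect((w*1000).astype(np.float32)))
b=(v<220)&(Z>.0135)&(Z<.021)&(X>.022)&(X<.12)&(S>.2)&(S<.3);w=onz(M,np.argwhere(b)[:,::-1],.018)[:,:2]
print('blade',b.sum(),cv2.minAreaRect((w*1000).astype(np.float32)))
hsv=cv2.cvtColor(p,cv2.COLOR_RGB2HSV);o=(hsv[:,:,0]<16)&(hsv[:,:,1]>90)&(Z>.055)&(v<225)&(Z<.08);w=onz(M,np.argwhere(o)[:,::-1],.068)[:,:2]
print('grip',o.sum(),cv2.minAreaRect((w*1000).astype(np.float32)))
E
```

```text
tcp_pos: [0.4526, 0.1246, 0.0345]
tool_rot: [3.137, 0.001, 1.617]
force: [7.7, -19.9, 6.6]
time: 24.3
tcp_pos: [0.4526, 0.0847, 0.2165]
tool_rot: [3.139, 0.0, 1.616]
force: [0.9, 0.6, 0.5]
gripper_width: 0.0798
gripper_force: 0.0
tcp_pos: [0.4518, 0.0861, 0.2126]
guide 1354 ((504.7470703125, 263.0717468261719), (78.54122161865234, 17.279218673706055), 14.693429946899414)
blade 2146 ((513.898681640625, 245.4867706298828), (92.48301696777344, 27.905420303344727), 13.571742057800293)
grip 1232 ((559.6614379882812, 194.94415283203125), (300.857666015625, 54.05919647216797), 33.3786506652832)
```

View pics/w7.png

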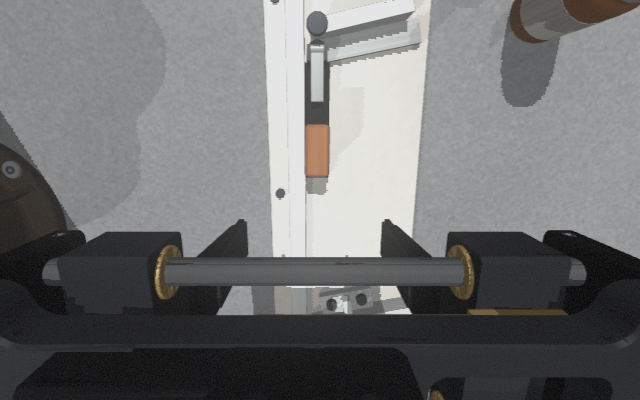

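The view shows the blade flush under the swivel guide, the stock along the rail and the lever flat. The swivel guide measures 14.7° against 14.2° for the fixed guide.

```bash
python3 -c "
from cell import ctrl
print(ctrl.finish_job())"
```

```text
the job is handed in; nothing more can be done
None
```

The job is handed in: the swivel guide now stands parallel to the fixed guide (14.7° against 14.2° in the last wrist image), with the locked bevel lying along the rail and its blade against the swivel guide; the judge's result was not shown.

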